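# Set up the aliquoting tray

### The job

Set up the steel aliquoting tray: stand the tube rack in the bay next to the tip box, its long side along the row of bays, and put its loose cover squarely on it; stand the sample pot in the bay next to the small yellow waste bin. Only when these are done, put the tall dispensing bottle in the bay left empty between them. Everything stands upright near the middle of its bay; never tip the pot or the bottle over.

Things in the scene. Friction and masses are not known exactly. Their poses are not given: they have to be found in the camera images.
- tray: Fixed shallow steel tray, 124 (x) by 490 mm (y, across the robot's view, turned up to 0.2 rad). Origin under its centre, z up. Floor 4 mm thick; rims and ribs 4 mm thick, tops 10 mm above the table. Three empty bays centred at x = 0, y = -98, 0, +98 mm (116 by 94 mm inside); end fields at y = -195 and +195 mm hold tip box and waste bin, either way round.
- tipbox: Fixed pipette tip box, white with a blue top full of holes, 110 mm (x) by 80 mm (y) by 60 mm high, in one end field of the tray, square with it. Origin under its centre, on the tray's floor; axes parallel to the tray's.
- bin: Fixed small open yellow waste bin, 84 mm (x) by 74 mm (y) by 86 mm high (92 by 84 mm over its lip), in the other end field of the tray. Origin under its centre, on the tray's floor; axes parallel to the tray's.
- rack: Loose low tube rack: white block 56 mm (x) by 76 mm (y, long side) by 40 mm high, with 12 round brown and tan tube caps standing 4 mm above it (44 mm in all). Origin at the centre of its underside, z up. About 0.16 kg. Grip it across the 56 mm.
- cover: Loose grey rack cover: plate 72 (x) by 92 mm (y, long side), its top 15 mm high, a 10 mm deep skirt below; on it a black grip ridge 14 (x) by 44 mm (y), 15 to 39 mm high. Origin: centre of the skirt's lower edge, z up. Inside 66 by 86 mm: 5 mm free all round the rack, long side to long side. Seated on the caps, its origin is 34 mm above the rack's. About 0.08 kg.
- pot: Loose round sample pot, amber glass with a black screw cap: 48 mm diameter (cap 51 mm, from 44 mm to 62 mm high), 62 mm high. Origin at the centre of its underside, z up. About 0.12 kg.
- bottle: Loose tall white dispensing bottle: round body 52 mm diameter up to 98 mm high, then a sloping shoulder and a grey cap of 24 mm diameter, 126 mm high in all. Origin at the centre of its underside, z up. About 0.22 kg.

How it is judged:
On the way, in this order (a step that is already met when the one before it is completed fails the run):
1. rack in the bay next to the tip box with its cover seated on it, and pot in the bay next to the waste bin, all released (x of rack in the frame of tray between -0.013 and 0.013 m and z of rack in the frame of tray between 0 and 0.008 m and linear speed of each of rack, cover, pot below 0.02 m/s and angular speed of each of rack, cover, pot below 0.2 rad/s and contact force between the fingers and rack below 0.1 N and angle between each of rack, cover, pot's own z axis and vertical below 0.07 rad and horizontal distance between rack and tipbox between 0.084 and 0.11 m and angle between the y axis of rack and the y axis of tray, either way round below 0.2 rad and x of cover in the frame of rack between -0.008 and 0.008 m and y of cover in the frame of rack between -0.008 and 0.008 m and z of cover in the frame of rack between 0.03 and 0.038 m and contact force between the fingers and cover below 0.1 N and x of pot in the frame of tray between -0.013 and 0.013 m and z of pot in the frame of tray between 0 and 0.008 m and contact force between the fingers and pot below 0.1 N and horizontal distance between pot and bin between 0.084 and 0.11 m), for 0.2 s.
2. bottle in the bay between them, released (x of bottle in the frame of tray between -0.013 and 0.013 m and z of bottle in the frame of tray between 0 and 0.008 m and linear speed of bottle below 0.02 m/s and angular speed of bottle below 0.2 rad/s and contact force between the fingers and bottle below 0.1 N and angle between bottle's own z axis and vertical below 0.07 rad and y of bottle in the frame of tray between -0.013 and 0.013 m), for 0.2 s.
At the end, for the whole second after the job is handed in: Rack (next to the tip box, within 0.2 rad of the tray), pot (next to the bin) and bottle (middle) flat in their bays within 13 mm of centre along and across; cover seated on the rack within 8 mm; all upright within 0.07 rad, released, at rest (all of step 1 and all of step 2); the robot touches nothing.
It fails at once if the pot or the bottle is tipped over (by more than 0.6 rad) (angle between any of pot, bottle's own z axis and vertical above 0.6 rad).
It also fails if it takes over 120 s, if anything falls off the work surface, if the arm or the gripper's body presses on something with over 40 N, if the wrist force passes 120 N, or if a joint passes its speed limit or range.

### The arm

A 6-joint arm with a two-finger parallel gripper is mounted at the origin on the work surface. World frame = base frame: x ahead of the robot, y to its left, z up, the work surface at z = 0. Lengths are in m, angles in rad, forces in N, time in s.
With the tool pointing down it reaches from about 0.35 to 0.975 m from the base axis. Payload 4.9 kg.
Tool frame: the origin (TCP) lies between the finger pads; the fingertips stand 25 mm ahead of it and the grasp point (between the pads) lies 6 mm ahead of it (manip.tcp_to_tips is the z of the fingertips in the tool frame, in m); z points along the fingers, y is the line along which they close (so a half turn about z gives the same grasp; the last joint's range is limited). The gripper opens to 85 mm and grips with 20 to 120 N. Pads are 22 mm wide; open, the fingers measure 114 mm over their backs; the gripper's body (76 mm by 85 mm) begins 54 mm behind the grasp point. The pads swing forward as they close: fully open they stand 13 mm farther back than shut.
Start: joints at [1.026, 0.053, 1.613, -0, 1.476, -0.119], TCP at [0.258, 0.569, 0.256] pointing down, gripper open.
Joint ranges: [-3.01, 3.01], [-1.01, 2.22], [0.06, 2.58], [-1.02, 4.17], [0.09, 2.62], [-3.14, 3.14]. Speed limits (rad/s): [2.57, 2.57, 3.14, 3.14, 3.14, 3.14].

### API

Orientations are given as a unit quaternion [w, x, y, z].
In Python, from plant import manip gives the robot as it stands. The module is installed in compiled form; this text tells all that it offers.
- The arm moves only by the tool arm_command, never from a script. Its argument "moves" is a list of rows, each a list of 3 entries, a list of its own where there are three numbers: the opening, from -1 (shut) to 1 (fully open), then the shift along the tool's x, y, z in units of 0.15 m (1.0 is 0.15 m), then the turn about the tool's z in units of 2 pi rad (1.0 is 2 pi rad). A call has 1 to 20 rows; each row is the pose to reach, as a shift and turn from the pose commanded when the call began, along the tool's axes at that moment, turning the shorter way round; what a row does not reach only later rows make up. A row lasts 1/12 s, in which the tool goes at most 41.7 mm and 7.16 degrees, less where a joint would pass 70% of its speed; a pose out of reach is approached as far as the arm can. A call with a number of a shift or a turn outside -1 to 1 is refused whole. A call with a gripper value outside its range is refused whole. The fingers move at their own pace and stop on an object; the grip force is fixed at half the most. Time passes only in rows, so rows that repeat a pose let the fingers close. It gives the time, the measured TCP pose, the force, the opening and the grip force at its end, in the units of the state.
- manip.state(): the state, without advancing time (a new reading comes with each control period).
- manip.grab_frame(name): name is "scene" or "top"; returns a dict with "frame" (420x560x3 uint8, red, green, blue), "fx", "fy", "cx", "cy" (pixels), "R" (3x3) and "t" (3): a world point X has camera coordinates R X + t. Camera axes: x right, y down, z forward; pixel columns grow to the right and rows downward; lengths in m; the calibration is good to about 2 mm. A picture is of the moment at which its call begins. There is no depth.
- manip.job_done(): hands the job in; it is judged then, once.
Trained networks look in a picture, given as the dict that the camera call returned (one of the last four; its "shot" number tells which), for a name from the list of things; names that differ only in an ending like _2 or _b are one class to them, and where a whole thing is asked for, a point or a joint stands for the part that bears it (a point fixed in the world has none). Each returns a list of dicts, best first, with "confidence" (0 to 1); they miss things now and then, are a little off and sometimes report something else, mostly with a low value. They report only what shows in the picture. A call takes as long as a camera call.
- manip.search_frame(picture, target): "extent" ([left, top, right, bottom] in pixels, round what is visible of it).
The state is a dict: "time": time; "joint_pos": joint angles; "joint_vel": joint speeds; "joint_efforts": joint torques, N m; "tool_pos": TCP position; "tool_rot": TCP orientation; "contact_force": force on the tool from outside, world axes, zero at the start; "ft_torque": the same for the moment, N m; "gripper_width": opening from 0.0 (shut) to 1.0 (fully open); "grasp_force": force on a finger pad.
Only numpy, scipy, OpenCV 4.12 (cv2) and the standard library are available. Lean on these libraries where they do the work, as an engineer would, in place of code of your own. Each camera call takes 0.05 s, during which the arm holds its last target. There are 200 camera calls.

## Working session

There is one attempt and no reset: what is moved stays moved. The work goes in short steps, Python scripts to look and compute and a tool call to move; the robot and the scene stay as the last step left them, time stands still between calls to the robot, and variables do not carry over. Pictures are saved under pics/ and viewed, at most 14 in all, crops included, and the job is handed in when it is done.

Besides the shell and the picture viewer there is one more tool, called after ">>>" as name(argument=value, ...) on one line, values as JSON. arm_command: Moves the arm, as the interface text tells. Shifts and turns lie within -1 to 1; 1 stands for 0.15 m of shift or 2 pi rad of turn. Its arguments: {"type":"object","properties":{"moves":{"type":"array"}},"required":["moves"]}

```bash
mkdir -p pics
python3 - <<'E'
from plant import manip
import cv2
s=manip.state(); print({k:(v if not hasattr(v,'tolist') else v.tolist()) for k,v in s.items()}, manip.tcp_to_tips)
for n in("scene","top"):
    p=manip.grab_frame(n); cv2.imwrite(f"pics/{n}0.png",p["frame"][:,:,::-1])
    print(n,p["fx"],p["fy"],p["cx"],p["cy"],p["R"],p["t"])
    for o in("tray","tipbox","bin","rack","cover","pot","bottle"):
        print(o,[(d["extent"],round(d["confidence"],2)) for d in manip.search_frame(p,o)[:2]])
E
```

```text
{'time': 0.0, 'joint_pos': [1.0260017913966082, 0.05336342604101825, 1.6143189247260357, -1.9884898229806535e-05, 1.4759817346077808, -0.11901219926949826], 'joint_vel': [-0.0008682293163475882, 0.00018599341322367318, -0.00035250503166582803, -0.000463653712025869, 0.00029461321664344086, 0.0004745954963159553], 'joint_efforts': [0.001231174755957909, -39.367114305496216, -37.01783537864685, -6.48809373160475e-05, 0.006866773765068501, -3.5873536035069264e-05], 'tool_pos': [0.2578554073144375, 0.5686945526217038, 0.25504399918449405], 'tool_rot': [-0.0003281241412373987, 0.21128563302971642, 0.9774238121051987, -0.0009824151470597402], 'contact_force': [-0.5455720464595225, -0.2355676098649541, 0.0978982711590257], 'ft_torque': [0.01511666905592062, 0.018126056182590448, -0.0243655726745416], 'grasp_force': 0.0, 'gripper_width': 1.0024169611086196} 0.025
scene 502.5236676667947 502.5236676667947 280.7155211233559 209.4629417461947 [[ 0.0066231   0.99967365  0.02467234]
 [ 0.5331642   0.01734316 -0.845834  ]
 [-0.84598586  0.01875645 -0.53287534]] [-0.02506554 -0.25461683  1.4925512 
[... 234 characters left out ...]
5, 171.3, 422.1, 208.7], 0.83)]
bottle [([126.0, 145.3, 154.0, 203.4], 0.91)]
top 473.94788903274963 473.94788903274963 274.99172336116635 200.30274406546653 [[ 0.0158137  -0.99972946  0.01705653]
 [-0.9826292  -0.0186933  -0.18463592]
 [ 0.18490481 -0.01384047 -0.98265897]] [-0.00777305  0.5565582   1.13136262]
tray [([168.4, 138.1, 354.2, 211.1], 0.94)]
tipbox [([323.1, 157.1, 358.4, 204.6], 0.65)]
bin [([165.4, 133.8, 209.0, 181.8], 0.77), ([221.0, 236.6, 263.0, 275.0], 0.29)]
rack [([294.3, 244.6, 330.9, 273.6], 0.62)]
cover [([217.8, 235.2, 264.4, 275.3], 0.98), ([296.1, 240.8, 332.8, 272.2], 0.35)]
pot [([140.8, 237.9, 163.1, 259.8], 0.56)]
bottle [([376.6, 239.8, 404.8, 266.0], 0.83)]
```

```bash
python3 -c "
import cv2
t=cv2.imread('pics/top0.png')[110:300,120:420]
cv2.imwrite('pics/topc.png',cv2.resize(t,None,fx=2.6,fy=2.6,interpolation=cv2.INTER_CUBIC))
t=cv2.imread('pics/scene0.png')[130:310,110:440]
cv2.imwrite('pics/scenec.png',cv2.resize(t,None,fx=2.4,fy=2.4,interpolation=cv2.INTER_CUBIC))"
```

```text
(no output)
```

View pics/topc.png

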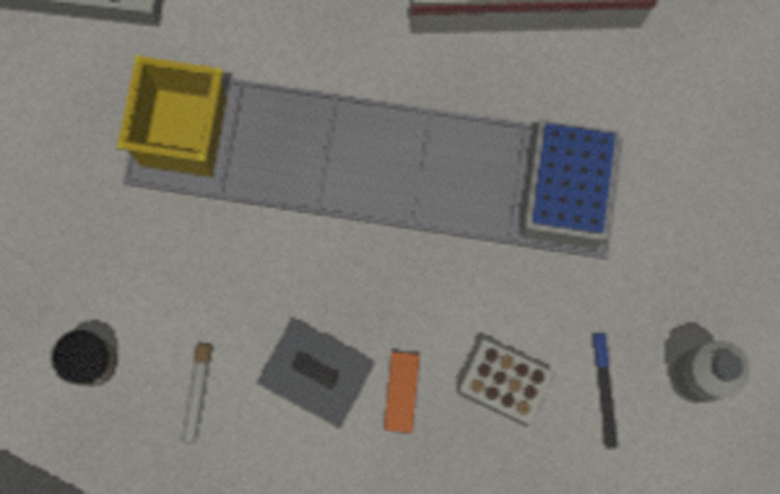

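View pics/scenec.png

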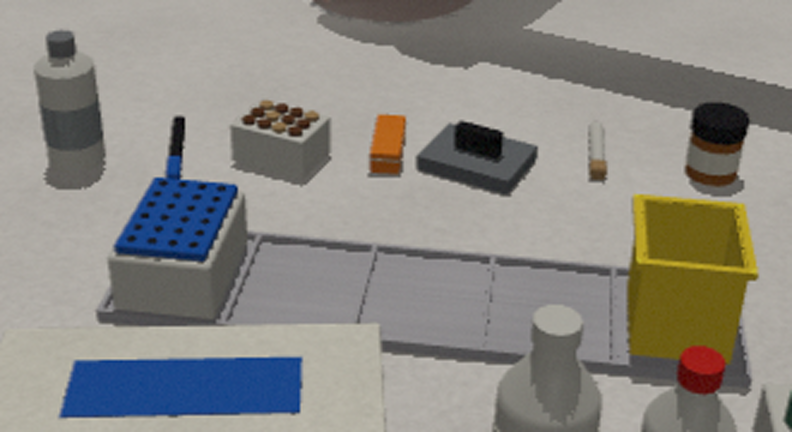

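Top view: the bin is at the left end (crop 170,110) and the tip box at the right end (575,180). In front of the tray, left to right, stand the pot (83,357), cover (316,370), rack (507,381) and bottle (720,372). The orange block, pen and tube are distractors. Next I fit precise poses.

```bash
cat > h.py <<'E'
import numpy as np, cv2
from scipy.optimize import least_squares
def ray(p,u,v,z):
    R=np.array(p["R"]);t=np.array(p["t"]);C=-R.T@t
    d=R.T@np.array([(u-p["cx"])/p["fx"],(v-p["cy"])/p["fy"],1]); return (C+d*(z-C[2])/d[2])[:2]
def proj(p,X):
    Y=np.atleast_2d(X)@np.array(p["R"]).T+np.array(p["t"]); return np.c_[p["fx"]*Y[:,0]/Y[:,2]+p["cx"],p["fy"]*Y[:,1]/Y[:,2]+p["cy"]]
def box(x0,x1,y0,y1,z0,z1): return np.array([(x,y,z) for x in(x0,x1) for y in(y0,y1) for z in(z0,z1)])
def cyl(r,z): a=np.linspace(0,2*np.pi,24); return np.c_[r*np.cos(a),r*np.sin(a),0*a+z]
M={"rack":box(-.028,.028,-.038,.038,0,.04),"cover":np.r_[box(-.036,.036,-.046,.046,0.005,.015)],
"tray":box(-.062,.062,-.245,.245,0,.01),
"pot":np.r_[cyl(.024,0),cyl(.0255,.044),cyl(.0255,.062)],"bottle":np.r_[cyl(.026,0),cyl(.026,.098),cyl(.012,.126)]}
def place(P,q):
    c,s=np.cos(q[2]),np.sin(q[2]); return np.c_[q[0]+c*P[:,0]-s*P[:,1],q[1]+s*P[:,0]+c*P[:,1],P[:,2]]
def up(p,n=3): return cv2.resize(p["frame"],None,fx=n,fy=n,interpolation=cv2.INTER_CUBIC)
def pose_ext(ps,name,x0):
    """round things: fit x,y to the network extents of the pictures"""
    E=[]
    from plant import manip
    for p in ps:
        r=manip.search_frame(p,name)
        if r and r[0]["confidence"]>.4: E.append((p,np.array(r[0]["extent"])))
    def f(q):
        o=[]
        for p,e in E:
            w=proj(p,place(M[name],[q[0],q[1],0])); o+=list(np.r_[w.min(0),w.max(0)]-e)
        return np.array(o)
    s=least_squares(f,x0,loss="soft_l1"); return s.x,np.round(f(s.x),1)
E
python3 - <<'E'
from plant import manip
from h import *
S,T=manip.grab_frame("scene"),manip.grab_frame("top")
tc=lambda u,v:((u+.5)/2.6-.5+120,(v+.5)/2.6-.5+110)
print("cover",ray(T,*tc(316,372),.015),"rack",ray(T,*tc(507,381),.044),"pot",ray(T,*tc(81,356),.062),"bottle",ray(T,*tc(728,364),.126))
a=[ray(T,*tc(*c),.01) for c in((125,184),(607,256))]; print("tray near corners",a,np.linalg.norm(a[0]-a[1]))
for n,x in(("pot",(.25,.3)),("bottle",(.25,-.25))): print(n,pose_ext([S,T],n,x))
# cover plate / rack seg in top
for n,c,z in(("cover",(217,232,266,278),.015),("rack",(290,236,335,278),.04)):
    l,t,r,b=c; im=cv2.cvtColor(up(T,4)[t*4:b*4,l*4:r*4],cv2.COLOR_RGB2GRAY)
    print(n,"gray pct",np.percentile(im,[2,10,25,50,75,90,98]))
def view(p,l,t,r,b,k,f): cv2.imwrite(f,cv2.resize(p["frame"][t:b,l:r,::-1],None,fx=k,fy=k,interpolation=cv2.INTER_CUBIC))
view(T,210,225,340,285,6,"pics/cr.png")
E
```

```text
cover [0.42740563 0.08435177] rack [ 0.41983748 -0.09817411] pot [0.4349948  0.30061299] bottle [ 0.43241246 -0.2860381 ]
tray near corners [array([0.61161456, 0.28057961]), array([ 0.54768278, -0.20111658])] 0.48592024871203227
pot (array([0.43351558, 0.30066642]), array([-4. , -2. ,  0.8, -0.4, -2.2,  0.1,  0.7, -2. ]))
bottle (array([ 0.43053198, -0.28664671]), array([ 0.6, -2.7,  3.9,  2.8,  1.1, -0.9,  2.2,  0.4]))
cover gray pct [ 53.  79.  82. 120. 136. 139. 141.]
rack gray pct [ 59.  87. 112. 133. 137. 139. 141.]
```

View pics/cr.png

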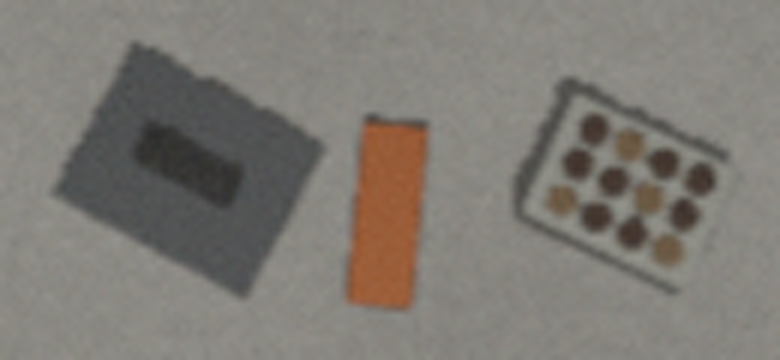

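The zoom shows the cover plate (corners 135,42 / 325,148 / 246,297 / 53,191) and the rack caps. Both are turned about 27° and show clean edges. I'll work out poses and check them with an overlay.

Run:
```python
from plant import manip
from h import *
S,T=manip.grab_frame("scene"),manip.grab_frame("top")
q=lambda u,v:((u+.5)/6-.5+210,(v+.5)/6-.5+225)
P=lambda u,v,z:ray(T,*q(u,v),z)
yaw=lambda a,b:(lambda d:np.arctan2(-d[0],d[1]))(a-b)  # a has larger y
cov=[P(*c,.015) for c in((135,42),(325,148),(246,297),(53,191))]
cy=[yaw(cov[0],cov[1]),yaw(cov[3],cov[2])]; print("cover",np.mean(cov,0),"ridge",P(189,165,.039),cy)
caps=[(595,128),(630,146),(665,163),(700,181),(578,163),(613,181),(648,198),(684,215),(562,199),(597,216),(632,232),(667,249)]
W=np.array([P(*c,.044) for c in caps]); ry=[yaw(W[i],W[i+3]) for i in(0,4,8)]; print("rack",W.mean(0),ry,np.linalg.norm(W[0]-W[3]),np.linalg.norm(W[0]-W[8]))
est={"cover":[*((np.mean(cov,0)+P(189,165,.039))/2),np.mean(cy)],"rack":[*W.mean(0),np.mean(ry)],"tray":[.641,.0316,-.132],"pot":[.4345,.3005,0],"bottle":[.4315,-.2863,0]}
print(est)
g=[]
for p,(l,t,r,b) in((T,(120,120,420,300)),(S,(110,130,440,310))):
    k=2.4; im=cv2.resize(p["frame"][t:b,l:r,::-1],None,fx=k,fy=k,interpolation=cv2.INTER_CUBIC)
    for n,e in est.items():
        for (u,v) in proj(p,place(M[n] if n!="tray" else np.r_[M[n],box(-.058,.058,-.049,.049,.01,.01),box(-.058,.058,-.147,.147,.01,.01),box(-.055,.055,-.235,-.155,.064,.064),box(-.046,.046,.153,.237,.09,.09)],e)):
            cv2.circle(im,(int((u-l+.5)*k),int((v-t+.5)*k)),1,(0,0,255),-1)
    cv2.imwrite(f"pics/ov{len(g)}.png",im); g.append(0)
```

```text
cover [0.42746419 0.08443926] ridge [0.42729558 0.08344287] [np.float64(-0.4902641402195727), np.float64(-0.4793318450470542)]
rack [ 0.42012868 -0.0982764 ] [np.float64(-0.4523135711751836), np.float64(-0.4399035621007868), np.float64(-0.42726850096963304)] 0.0480822076680997 0.032277215482152344
{'cover': [np.float64(0.42737988210937894), np.float64(0.08394106609487718), np.float64(-0.48479799263331347)], 'rack': [np.float64(0.4201286823396349), np.float64(-0.09827640247639276), np.float64(-0.43982854474853444)], 'tray': [0.641, 0.0316, -0.132], 'pot': [0.4345, 0.3005, 0], 'bottle': [0.4315, -0.2863, 0]}
```

View pics/ov0.png

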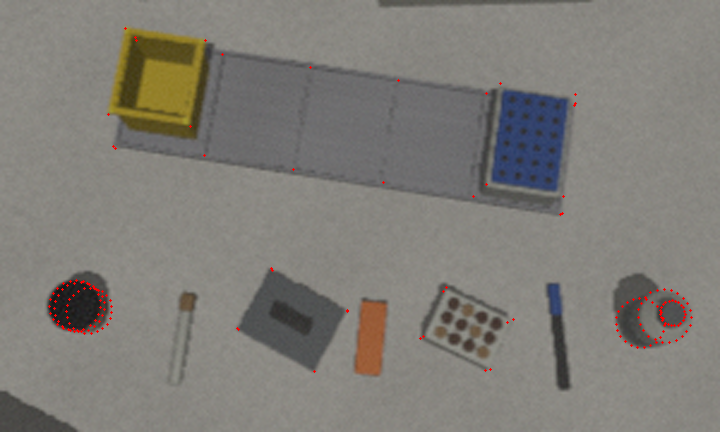

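View pics/ov1.png

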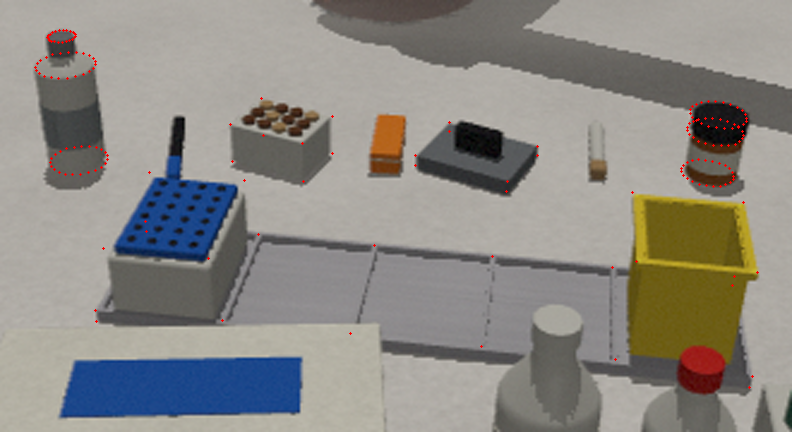

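Overlay points land on the edges in both views: tray, rack, cover, pot and bottle all fit within about 2 mm. The bottle's dark foot in the scene view is its shadow. Next, a small planner to turn targets into move units.

```bash
cat > plan.py <<'E'
import numpy as np, sys
from plant import manip
from scipy.spatial.transform import Rotation as Ro
TR=np.array([.641,.0316]); TH=-.132
def bay(y): return TR+y*np.array([-np.sin(TH),np.cos(TH)])
def plan(wps):
    """wps: (x,y,z,psi) world targets; prints for each call: shift units, turn units, rows needed"""
    s=manip.state(); p=np.array(s["tool_pos"]); w,x,y,z=s["tool_rot"]; R=Ro.from_quat([x,y,z,w]).as_matrix()
    psi=np.arctan2(R[1,1],R[0,1]); print("t %.1f"%s["time"],"at",p.round(4),"psi %.3f"%psi,"w %.3f"%s["gripper_width"],"tilt",R[:2,2].round(3))
    for *t,q in wps:
        while True:
            d=np.array(t)-p; dq=(psi-q+np.pi/2)%np.pi-np.pi/2   # tool turn is about down
            A=np.array([[-np.sin(psi),np.cos(psi),0],[np.cos(psi),np.sin(psi),0],[0,0,-1]])
            A[0]=[-np.sin(psi),np.cos(psi),0]
            u=A@d/.15; k=max(1,np.abs(u).max()/.999); v=u/k
            n=int(np.ceil(max(np.linalg.norm(v)*.15/.0417,abs(dq)/.125)))
            print("shift",v.round(3).tolist(),"turn",round(dq/2/np.pi,4),"rows",n)
            p=p+A.T@v*.15; psi-=dq
            if k<=1.0001: break
E
python3 - <<'E'
from plan import *
plan([(.4201,-.0983,.15,-.440),(.4201,-.0983,.031,-.440)])
E
```

```text
t 1.2 at [0.2581 0.5692 0.2563] psi 1.145 w 1.001 tilt [-0. -0.]
shift [-0.781, -0.999, 0.196] turn -0.2477 rows 13
shift [0.999, -0.805, 0.199] turn 0.0 rows 5
shift [0.999, -0.805, 0.199] turn 0.0 rows 5
shift [0.58, -0.467, 0.115] turn 0.0 rows 3
shift [0.0, -0.0, 0.793] turn 0.0 rows 3
```

```bash
sed -i 's|dq=(psi-q+np.pi/2)%np.pi-np.pi/2 .*|dq=(psi-q+np.pi)%(2*np.pi)-np.pi|' plan.py
python3 - <<'E'
from plan import *
plan([(.4201,-.0983,.15,-.440),(.4201,-.0983,.031,-.440)])
E
```

```text
t 1.2 at [0.2581 0.5692 0.2563] psi 1.145 w 1.001 tilt [-0. -0.]
shift [-0.781, -0.999, 0.196] turn 0.2523 rows 13
shift [-0.999, 0.805, 0.199] turn 0.0 rows 5
shift [-0.999, 0.805, 0.199] turn 0.0 rows 5
shift [-0.58, 0.467, 0.115] turn 0.0 rows 3
shift [0.0, 0.0, 0.793] turn 0.0 rows 3
```

>>> arm_command(moves=[[1,[-0.78,-1,0.1],0.2523],[1,[-0.78,-1,0.1],0.2523],[1,[-0.78,-1,0.1],0.2523],[1,[-0.78,-1,0.1],0.2523],[1,[-0.78,-1,0.1],0.2523],[1,[-0.78,-1,0.1],0.2523],[1,[-0.78,-1,0.1],0.2523],[1,[-0.78,-1,0.1],0.2523],[1,[-0.78,-1,0.1],0.2523],[1,[-0.78,-1,0.1],0.2523],[1,[-0.78,-1,0.1],0.2523],[1,[-0.78,-1,0.1],0.2523],[1,[-0.78,-1,0.1],0.2523],[1,[-0.78,-1,0.1],0.2523],[1,[-0.78,-1,0.1],0.2523],[1,[-0.78,-1,0.1],0.2523]])

```text
time: 2.53
tool_pos: [0.3027, 0.3843, 0.2414]
tool_rot: [-0.0, 0.844, 0.536, 0.0]
contact_force: [0.6, 0.0, 1.0]
gripper_width: 1.0
grasp_force: 0.0
```

>>> arm_command(moves=[[1,[-1,0.805,0.2],0],[1,[-1,0.805,0.2],0],[1,[-1,0.805,0.2],0],[1,[-1,0.805,0.2],0],[1,[-1,0.805,0.2],0],[1,[-1,0.805,0.2],0],[1,[-1,0.805,0.2],0]])

```text
time: 3.12
tool_pos: [0.3483, 0.1961, 0.2112]
tool_rot: [-0.0, 0.845, 0.535, 0.0]
contact_force: [0.5, 0.3, 0.1]
gripper_width: 0.999
grasp_force: 0.0
```

>>> arm_command(moves=[[1,[-1,0.805,0.2],0],[1,[-1,0.805,0.2],0],[1,[-1,0.805,0.2],0],[1,[-1,0.805,0.2],0],[1,[-1,0.805,0.2],0],[1,[-1,0.805,0.2],0],[1,[-1,0.805,0.2],0],[1,[-1,0.805,0.2],0]])

```text
time: 3.78
tool_pos: [0.3936, 0.0109, 0.1816]
tool_rot: [-0.0, 0.844, 0.536, 0.0]
contact_force: [-0.3, -0.2, 0.1]
gripper_width: 1.002
grasp_force: 0.0
```

Run:
```python
from plan import *
plan([(.4201,-.0983,.15,-.440),(.4201,-.0983,.031,-.440)])
```

```text
t 3.8 at [0.3936 0.0109 0.1816] psi -0.439 w 1.002 tilt [0.    0.001]
shift [-0.584, 0.469, 0.211] turn 0.0002 rows 3
shift [0.0, 0.0, 0.793] turn 0.0 rows 3
```

>>> arm_command(moves=[[1,[-0.584,0.469,0.2],0],[1,[-0.584,0.469,0.2],0],[1,[-0.584,0.469,0.2],0],[1,[-0.584,0.469,0.2],0],[1,[-0.584,0.469,0.2],0],[1,[-0.584,0.469,0.4],0],[1,[-0.584,0.469,0.6],0],[1,[-0.584,0.469,0.8],0],[1,[-0.584,0.469,0.9],0],[1,[-0.584,0.469,1.0],0],[1,[-0.584,0.469,1.0],0],[1,[-0.584,0.469,1.0],0],[-1,[-0.584,0.469,1.0],0],[-1,[-0.584,0.469,1.0],0],[-1,[-0.584,0.469,1.0],0],[-1,[-0.584,0.469,1.0],0],[-1,[-0.584,0.469,1.0],0],[-1,[-0.584,0.469,1.0],0],[-1,[-0.584,0.469,1.0],0],[-1,[-0.584,0.469,1.0],0]])

```text
time: 5.45
tool_pos: [0.4212, -0.0997, 0.0332]
tool_rot: [0.001, 0.844, 0.536, 0.001]
contact_force: [0.6, 3.3, 6.8]
gripper_width: 0.643
grasp_force: 65.3
```

Run:
```python
from plan import *
s=manip.state();print(s["grasp_force"],s["contact_force"])
b=bay(-.098);print(b)
plan([(.4201,-.0983,.12,-.440),(*b,.12,TH),(*b,.0375,TH)])
```

```text
65.25523781776428 [0.58978092 3.29656207 6.82908058]
[ 0.62810153 -0.06554746]
t 5.5 at [ 0.4212 -0.0997  0.0332] psi -0.440 w 0.643 tilt [ 0.003 -0.001]
shift [0.005, -0.011, -0.579] turn -0.0001 rows 3
shift [0.678, 0.999, 0.0] turn -0.049 rows 5
shift [0.056, 0.188, 0.0] turn 0.0 rows 1
shift [0.0, 0.0, 0.55] turn 0.0 rows 2
```

>>> arm_command(moves=[[-1,[0,0,-0.15],0],[-1,[0,0,-0.3],0],[-1,[0,0,-0.45],0],[-1,[0,0,-0.58],0],[-1,[0.12,0.18,-0.58],-0.01],[-1,[0.24,0.36,-0.58],-0.02],[-1,[0.36,0.54,-0.58],-0.03],[-1,[0.48,0.72,-0.58],-0.04],[-1,[0.6,0.9,-0.58],-0.049],[-1,[0.68,1.0,-0.58],-0.049],[-1,[0.68,1.0,-0.58],-0.049],[-1,[0.68,1.0,-0.58],-0.049],[-1,[0.68,1.0,-0.58],-0.049]])

```text
time: 6.53
tool_pos: [0.5978, -0.0709, 0.1177]
tool_rot: [-0.001, 0.752, 0.659, -0.001]
contact_force: [-0.0, -0.0, -1.8]
gripper_width: 0.644
grasp_force: 64.4
```

Run:
```python
from plan import *
b=bay(-.098)
plan([(*b,.12,TH),(*b,.0375,TH)])
```

```text
t 6.5 at [ 0.5978 -0.0709  0.1177] psi -0.133 w 0.644 tilt [-0.002  0.   ]
shift [0.062, 0.195, -0.015] turn -0.0001 rows 1
shift [0.0, 0.0, 0.55] turn 0.0 rows 2
```

>>> arm_command(moves=[[-1,[0.062,0.195,0],0],[-1,[0.062,0.195,0],0],[-1,[0.062,0.195,0],0],[-1,[0.062,0.195,0.12],0],[-1,[0.062,0.195,0.24],0],[-1,[0.062,0.195,0.36],0],[-1,[0.062,0.195,0.44],0],[-1,[0.062,0.195,0.49],0],[-1,[0.062,0.195,0.52],0],[-1,[0.062,0.195,0.535],0],[-1,[0.062,0.195,0.535],0],[-1,[0.062,0.195,0.535],0]])

```text
time: 7.53
tool_pos: [0.6297, -0.0658, 0.039]
tool_rot: [0.001, 0.752, 0.659, 0.0]
contact_force: [0.2, 1.2, -1.7]
gripper_width: 0.641
grasp_force: 64.6
```

>>> arm_command(moves=[[0.7,[0,0,0],0],[0.7,[0,0,0],0],[0.7,[0,0,0],0],[0.7,[0,0,0],0],[0.7,[0,0,0],0],[0.7,[0,0,-0.1],0],[0.7,[0,0,-0.3],0],[0.7,[0,0,-0.6],0],[0.7,[0,0,-0.8],0],[0.7,[0,0,-0.8],0],[0.7,[-0.2,-0.5,-0.8],-0.02],[0.7,[-0.4,-1,-0.8],-0.05],[1,[0.3,-1,-0.8],0.056],[1,[0.6,-1,-0.8],0.056],[1,[1,-1,-0.8],0.056],[1,[1,-1,-0.8],0.056],[1,[1,-1,-0.8],0.056],[1,[1,-1,-0.8],0.056],[1,[1,-1,-0.8],0.056]])

```text
time: 9.12
tool_pos: [0.4999, 0.1051, 0.1591]
tool_rot: [0.0, 0.855, 0.519, 0.001]
contact_force: [-0.7, -0.5, 0.7]
gripper_width: 1.002
grasp_force: 0.0
```

```bash
cat > look.py <<'E'
from plan import *
from h import *
def look(name,l,t,r,b,k,f):
    p=manip.grab_frame(name); cv2.imwrite(f,cv2.resize(p["frame"][t:b,l:r,::-1],None,fx=k,fy=k,interpolation=cv2.INTER_CUBIC)); return p
E
python3 - <<'E'
from look import *
look("top",220,130,370,230,5,"pics/r1.png")
plan([(.4274,.0839,.12,-.485),(.4274,.0839,.044,-.485)])
E
```

```text
t 9.2 at [0.5002 0.1038 0.159 ] psi -0.481 w 0.999 tilt [ 0.001 -0.   ]
shift [-0.342, -0.369, 0.26] turn 0.0006 rows 3
shift [0.0, 0.0, 0.507] turn 0.0 rows 2
```

View pics/r1.png

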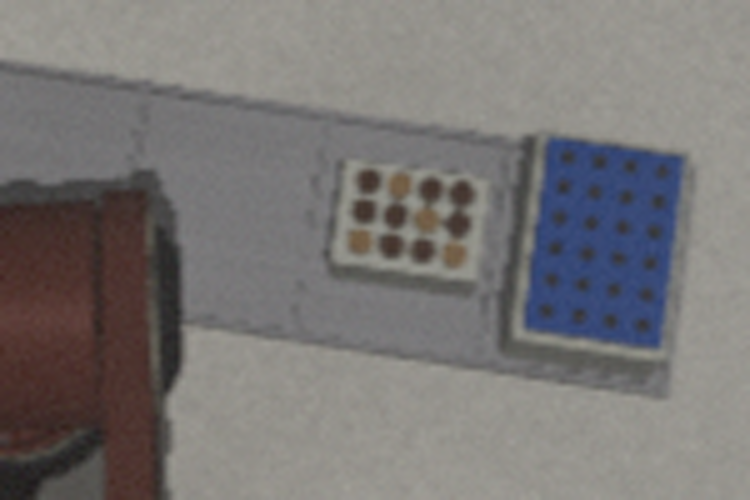

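The rack stands in its bay beside the tip box; the caps run from (368,181) and (461,193) down to (359,241) and (453,253). I compute its pose while starting the cover grasp.

Run:
```python
from look import *
T=manip.grab_frame("top")
c=[(368,181),(400,184),(431,188),(461,193),(364,211),(396,215),(427,219),(459,223),(359,241),(391,245),(422,248),(453,253)]
W=np.array([ray(T,(u+.5)/5-.5+220,(v+.5)/5-.5+130,.048) for u,v in c])
d=sum(W[i]-W[i+3] for i in(0,4,8)); print(W.mean(0),np.arctan2(-d[0],d[1]),W.mean(0)-bay(-.098))
```

```text
[ 0.62920249 -0.06493931] -0.1106197530431964 [0.00110095 0.00060815]
```

>>> arm_command(moves=[[1,[-0.342,-0.369,0.26],0],[1,[-0.342,-0.369,0.26],0],[1,[-0.342,-0.369,0.26],0],[1,[-0.342,-0.369,0.26],0],[0.2,[-0.342,-0.369,0.3],0],[0.2,[-0.342,-0.369,0.4],0],[0.2,[-0.342,-0.369,0.55],0],[0.2,[-0.342,-0.369,0.65],0],[0.2,[-0.342,-0.369,0.72],0],[0.2,[-0.342,-0.369,0.765],0],[0.2,[-0.342,-0.369,0.765],0],[-1,[-0.342,-0.369,0.765],0],[-1,[-0.342,-0.369,0.765],0],[-1,[-0.342,-0.369,0.765],0],[-1,[-0.342,-0.369,0.765],0],[-1,[-0.342,-0.369,0.765],0],[-1,[-0.342,-0.369,0.765],0],[-1,[-0.342,-0.369,0.765],0],[-1,[-0.342,-0.369,0.765],0]])

```text
time: 10.8
tool_pos: [0.4286, 0.0833, 0.0447]
tool_rot: [0.001, 0.856, 0.517, 0.001]
contact_force: [1.1, 0.2, 6.4]
gripper_width: 0.149
grasp_force: 61.4
```

Run:
```python
from plan import *
s=manip.state();print(s["grasp_force"],s["contact_force"])
b=bay(-.098)
plan([(.4274,.0839,.144,-.485),(*b,.144,TH)])
```

```text
61.359161138534546 [1.14106919 0.16810673 6.44416486]
t 10.8 at [0.4286 0.0833 0.0447] psi -0.484 w 0.149 tilt [0.003 0.   ]
shift [-0.0, -0.009, -0.662] turn 0.0001 rows 3
shift [-0.156, 0.999, 0.0] turn -0.0562 rows 4
shift [-0.32, 0.574, 0.0] turn 0.0 rows 3
```

>>> arm_command(moves=[[-1,[0,0,-0.15],0],[-1,[0,0,-0.3],0],[-1,[0,0,-0.5],0],[-1,[0,0,-0.66],0],[-1,[-0.03,0.2,-0.66],-0.01],[-1,[-0.06,0.4,-0.66],-0.02],[-1,[-0.09,0.6,-0.66],-0.03],[-1,[-0.12,0.8,-0.66],-0.04],[-1,[-0.156,1,-0.66],-0.056],[-1,[-0.156,1,-0.66],-0.056],[-1,[-0.156,1,-0.66],-0.056],[-1,[-0.156,1,-0.66],-0.056]])

```text
time: 11.8
tool_pos: [0.5482, -0.007, 0.1414]
tool_rot: [-0.001, 0.753, 0.658, -0.001]
contact_force: [0.6, 1.6, -0.8]
gripper_width: 0.144
grasp_force: 60.4
```

Run:
```python
from look import *
look("top",180,120,340,240,5,"pics/c1.png")
plan([(.6295,-.0654,.13,-.130),(.6295,-.0654,.083,-.130)])
```

```text
t 11.8 at [ 0.548  -0.0066  0.1415] psi -0.133 w 0.147 tilt [-0.002  0.001]
shift [-0.316, 0.59, 0.077] turn -0.0004 rows 3
shift [0.0, 0.0, 0.313] turn 0.0 rows 2
```

View pics/c1.png

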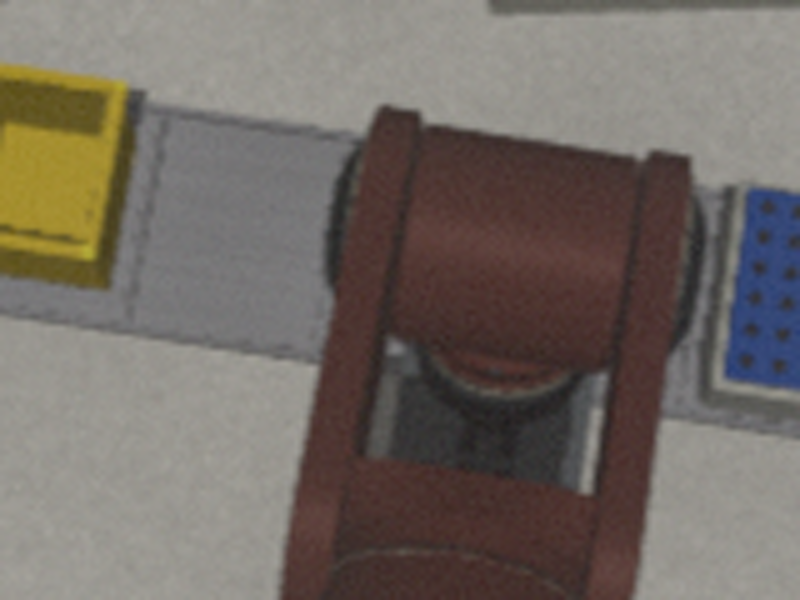

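The arm hides the cover from above: only a dark patch shows near (480,430). I'll go on with the nominal grasp and check the force as I lower it.

>>> arm_command(moves=[[-1,[-0.1,0.2,0.04],0],[-1,[-0.2,0.4,0.077],0],[-1,[-0.316,0.59,0.077],0],[-1,[-0.316,0.59,0.077],0],[-1,[-0.316,0.59,0.077],0],[-1,[-0.316,0.59,0.15],0],[-1,[-0.316,0.59,0.23],0],[-1,[-0.316,0.59,0.29],0],[-1,[-0.316,0.59,0.33],0],[-1,[-0.316,0.59,0.36],0],[-1,[-0.316,0.59,0.38],0],[-1,[-0.316,0.59,0.38],0],[-1,[-0.316,0.59,0.38],0]])

```text
time: 12.93
tool_pos: [0.6307, -0.0659, 0.0854]
tool_rot: [0.0, 0.752, 0.659, 0.0]
contact_force: [0.3, -0.2, -1.2]
gripper_width: 0.152
grasp_force: 60.4
```

Run:
```python
from look import *
look("scene",140,190,290,290,5,"pics/c2.png")
plan([(.6295,-.0654,.083,-.130)])
```

```text
t 13.0 at [ 0.631  -0.066   0.0858] psi -0.132 w 0.150 tilt [ 0.001 -0.   ]
shift [0.003, -0.01, 0.019] turn -0.0004 rows 1
```

View pics/c2.png

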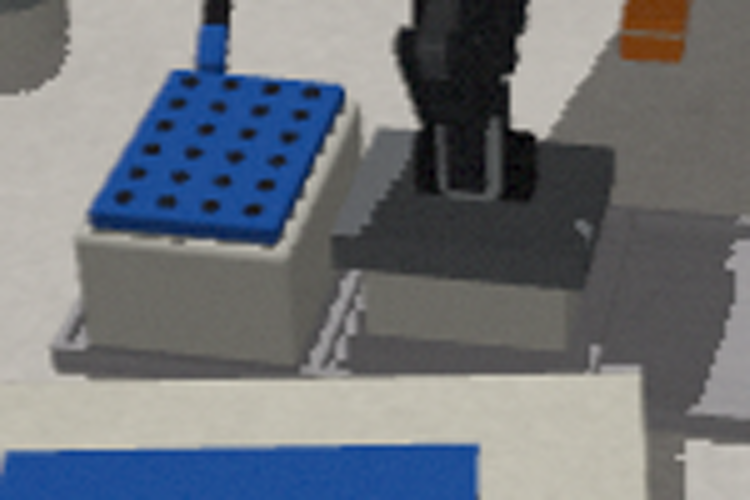

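The cover hovers around the rack: cover front edge from x≈332 to 585, rack front from 365 to 568. It may sit a few mm off toward the tip box, so I check that against the projection.

Run:
```python
from look import *
S=manip.grab_frame("scene")
f=lambda P,q:((proj(S,place(np.array(P),q))-[140,190]+.5)*5-.5).round(0).tolist()
q=[.6295,-.0654,-.130]
print("cover front top/bot",f([(.036,-.046,.056),(.036,.046,.056),(.036,-.046,.041),(.036,.046,.041),(-.036,.046,.056),(-.036,-.046,.056)],q))
print("rack front bottom, top",f([(.028,-.038,.004),(.028,.038,.004),(.028,-.038,.044),(.028,.038,.044)],q))
```

```text
cover front top/bot [[330.0, 231.0], [583.0, 255.0], [332.0, 265.0], [583.0, 289.0], [614.0, 145.0], [377.0, 124.0]]
rack front bottom, top [[364.0, 335.0], [565.0, 355.0], [359.0, 248.0], [565.0, 267.0]]
```

The prediction matches (cover 330–583, rack 364–565), so the alignment is good. Lower, release, retreat.

>>> arm_command(moves=[[-1,[0,-0.005,0.01],0],[-1,[0,-0.005,0.018],0],[-1,[0,-0.005,0.018],0],[-0.5,[0,-0.005,0.018],0],[-0.3,[0,-0.005,0.018],0],[0,[0,-0.005,0.018],0],[0,[0,-0.005,0.018],0],[0,[0,-0.005,-0.1],0],[0,[0,-0.005,-0.3],0],[0,[0,-0.005,-0.6],0],[0,[0,-0.005,-0.6],0],[0,[0.2,-0.3,-0.6],0],[1,[0.5,-0.5,-0.6],0],[1,[1,-1,-0.6],0],[1,[1,-1,-0.6],0],[1,[1,-1,-0.6],0],[1,[1,-1,-0.6],0],[1,[1,-1,-0.6],0],[1,[1,-1,-0.6],0]])

```text
time: 14.62
tool_pos: [0.5021, 0.1025, 0.1757]
tool_rot: [0.001, 0.752, 0.659, 0.0]
contact_force: [0.4, 0.0, -1.0]
gripper_width: 1.003
grasp_force: 0.0
```

Run:
```python
from look import *
look("top",150,120,370,270,3.6,"pics/p1.png")
plan([(.4345,.3005,.16,-.132),(.4345,.3005,.050,-.132)])
```

```text
t 14.7 at [0.5026 0.102  0.1758] psi -0.133 w 1.005 tilt [ 0.001 -0.   ]
shift [0.999, -0.499, 0.084] turn -0.0001 rows 5
shift [0.253, -0.126, 0.021] turn 0.0 rows 2
shift [0.0, 0.0, 0.733] turn 0.0 rows 3
```

View pics/p1.png

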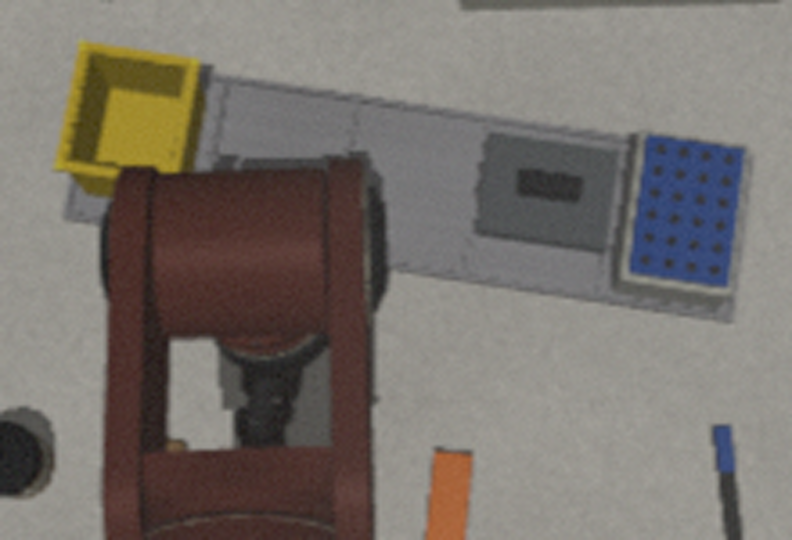

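The cover sits squarely on the rack: plate about 477–617, ridge at (550,185). Now the pot.

>>> arm_command(moves=[[1,[1,-0.5,0.08],0],[1,[1,-0.5,0.08],0],[1,[1,-0.5,0.08],0],[1,[1,-0.5,0.08],0],[1,[1,-0.5,0.08],0],[1,[1,-0.5,0.08],0],[1,[1,-0.5,0.08],0],[1,[1,-0.5,0.08],0]])

```text
time: 15.33
tool_pos: [0.4484, 0.2598, 0.1634]
tool_rot: [0.0, 0.753, 0.658, 0.0]
contact_force: [-0.7, -0.2, 0.3]
gripper_width: 0.996
grasp_force: 0.0
```

>>> arm_command(moves=[[1,[0.253,-0.125,0],0],[1,[0.253,-0.125,0],0],[1,[0.253,-0.125,0],0],[1,[0.253,-0.125,0.2],0],[1,[0.253,-0.125,0.4],0],[1,[0.253,-0.125,0.55],0],[1,[0.253,-0.125,0.68],0],[1,[0.253,-0.125,0.755],0],[1,[0.253,-0.125,0.755],0],[1,[0.253,-0.125,0.755],0]])

```text
time: 16.17
tool_pos: [0.4341, 0.3004, 0.0501]
tool_rot: [0.0, 0.753, 0.658, -0.0]
contact_force: [0.6, -0.5, 0.1]
gripper_width: 1.004
grasp_force: 0.0
```

Run:
```python
from look import *
look("scene",350,130,470,220,6,"pics/p2.png")
plan([(.4345,.3005,.050,-.132)])
```

```text
t 16.2 at [0.4348 0.3009 0.0512] psi -0.133 w 1.000 tilt [0.001 0.001]
shift [-0.003, -0.001, 0.008] turn -0.0002 rows 1
```

View pics/p2.png

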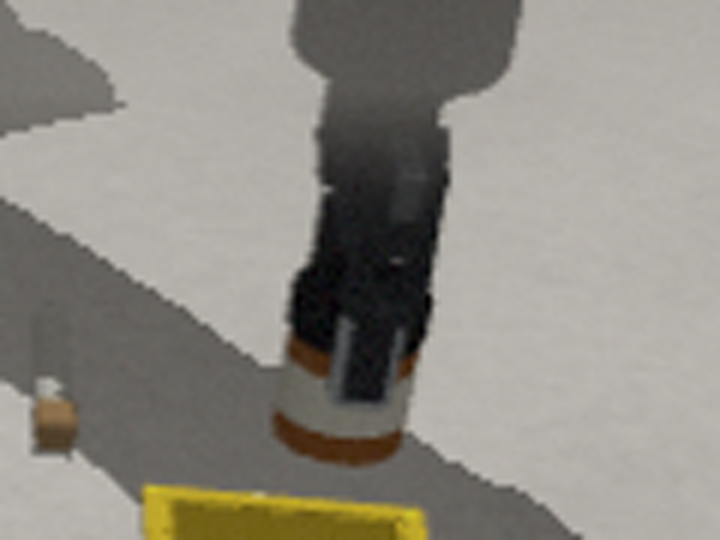

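The finger stands in front of the pot (finger 370,370; pot 350,400), roughly centred. Closing and lifting.

>>> arm_command(moves=[[-1,[0,0,0],0],[-1,[0,0,0],0],[-1,[0,0,0],0],[-1,[0,0,0],0],[-1,[0,0,0],0],[-1,[0,0,0],0],[-1,[0,0,0],0],[-1,[0,0,0],0],[-1,[0,0,-0.1],0],[-1,[0,0,-0.2],0],[-1,[0,0,-0.4],0],[-1,[0,0,-0.6],0],[-1,[0,0,-0.8],0],[-1,[0,0,-0.9],0],[-1,[0,0,-0.9],0]])

```text
time: 17.47
tool_pos: [0.4357, 0.3025, 0.19]
tool_rot: [0.001, 0.752, 0.659, 0.004]
contact_force: [1.3, -0.3, -0.1]
gripper_width: 0.579
grasp_force: 62.4
```

Run:
```python
from look import *
b=bay(.098);print(b)
plan([(*b,.185,TH),(*b,.054,TH)])
```

```text
[0.65389847 0.12874746]
t 17.5 at [0.4357 0.3025 0.19  ] psi -0.132 w 0.579 tilt [0.008 0.004]
shift [-0.599, 0.999, 0.021] turn -0.0 rows 5
shift [-0.357, 0.595, 0.012] turn 0.0 rows 3
shift [0.0, 0.0, 0.873] turn 0.0 rows 4
```

>>> arm_command(moves=[[-1,[-0.12,0.2,0],0],[-1,[-0.24,0.4,0],0],[-1,[-0.36,0.6,0],0],[-1,[-0.48,0.8,0],0],[-1,[-0.6,1,0],0],[-1,[-0.6,1,0],0],[-1,[-0.6,1,0],0]])

```text
time: 18.05
tool_pos: [0.5704, 0.1909, 0.1826]
tool_rot: [-0.001, 0.753, 0.658, -0.002]
contact_force: [0.9, -0.7, -0.5]
gripper_width: 0.579
grasp_force: 62.6
```

>>> arm_command(moves=[[-1,[-0.1,0.2,0],0],[-1,[-0.2,0.4,0],0],[-1,[-0.3,0.5,0],0],[-1,[-0.36,0.595,0],0],[-1,[-0.36,0.595,0],0],[-1,[-0.36,0.595,0],0],[-1,[-0.36,0.595,0],0]])

```text
time: 18.63
tool_pos: [0.6503, 0.128, 0.1838]
tool_rot: [-0.001, 0.752, 0.659, -0.001]
contact_force: [0.8, 0.2, -1.1]
gripper_width: 0.579
grasp_force: 62.8
```

Run:
```python
from look import *
b=bay(.098)
plan([(*b,.055,TH)])
```

```text
t 18.6 at [0.6503 0.128  0.1838] psi -0.131 w 0.579 tilt [-0.002  0.   ]
shift [0.008, 0.023, 0.859] turn 0.0001 rows 4
```

>>> arm_command(moves=[[-1,[0.008,0.02,0.15],0],[-1,[0.008,0.02,0.3],0],[-1,[0.008,0.02,0.45],0],[-1,[0.008,0.02,0.6],0],[-1,[0.008,0.02,0.7],0],[-1,[0.008,0.02,0.78],0],[-1,[0.008,0.02,0.83],0],[-1,[0.008,0.02,0.85],0],[-1,[0.008,0.02,0.855],0],[-1,[0.008,0.02,0.855],0],[-1,[0.008,0.02,0.855],0]])

```text
time: 19.55
tool_pos: [0.6559, 0.1278, 0.0583]
tool_rot: [0.001, 0.752, 0.659, 0.001]
contact_force: [0.3, 0.3, -0.7]
gripper_width: 0.579
grasp_force: 62.8
```

Run:
```python
from look import *
print(manip.state()["contact_force"])
plan([(*bay(.098),.0545,TH)])
```

```text
[ 0.29473206  0.32359151 -0.71170491]
t 19.6 at [0.6559 0.1278 0.0583] psi -0.132 w 0.579 tilt [0.002 0.   ]
shift [0.005, -0.014, 0.025] turn -0.0001 rows 1
```

>>> arm_command(moves=[[-1,[0,-0.01,0.01],0],[-1,[0,-0.01,0.018],0],[-1,[0,-0.01,0.022],0],[-1,[0,-0.01,0.022],0],[-1,[0,-0.01,0.022],0],[-1,[0,-0.01,0.022],0]])

```text
time: 20.05
tool_pos: [0.6542, 0.1279, 0.0557]
tool_rot: [0.0, 0.752, 0.659, 0.001]
contact_force: [-2.3, -0.2, 6.8]
gripper_width: 0.579
grasp_force: 63.6
```

>>> arm_command(moves=[[0.0,[0,0,0],0],[0.4,[0,0,0],0],[0.6,[0,0,0],0],[0.7,[0,0,0],0],[0.7,[0,0,0],0],[0.7,[0,0,0],0],[0.7,[0,0,-0.1],0],[0.7,[0,0,-0.3],0],[0.7,[0,0,-0.5],0],[0.7,[0,0,-0.8],0],[0.7,[0,0,-1],0],[0.7,[0,0,-1],0],[0.7,[0,0,-1],0],[0.7,[0,-0.3,-1],0],[1,[-0.3,-0.6,-1],0],[1,[-0.6,-1,-1],0],[1,[-1,-1,-1],0],[1,[-1,-1,-1],0],[1,[-1,-1,-1],0],[1,[-1,-1,-1],0]])

```text
time: 21.72
tool_pos: [0.4821, -0.0035, 0.202]
tool_rot: [-0.001, 0.754, 0.657, -0.001]
contact_force: [0.3, -0.1, -0.2]
gripper_width: 0.999
grasp_force: 0.0
```

Run:
```python
from look import *
look("top",150,120,370,270,3.6,"pics/b1.png")
plan([(.4315,-.2863,.22,-.5),(.4315,-.2863,.085,-.5)])
```

```text
t 21.8 at [ 0.4833 -0.0022  0.2024] psi -0.136 w 1.001 tilt [-0.002  0.   ]
shift [-0.999, -0.045, -0.061] turn 0.058 rows 4
shift [-0.879, 0.291, -0.056] turn 0.0 rows 4
shift [0.0, 0.0, 0.9] turn 0.0 rows 4
```

View pics/b1.png

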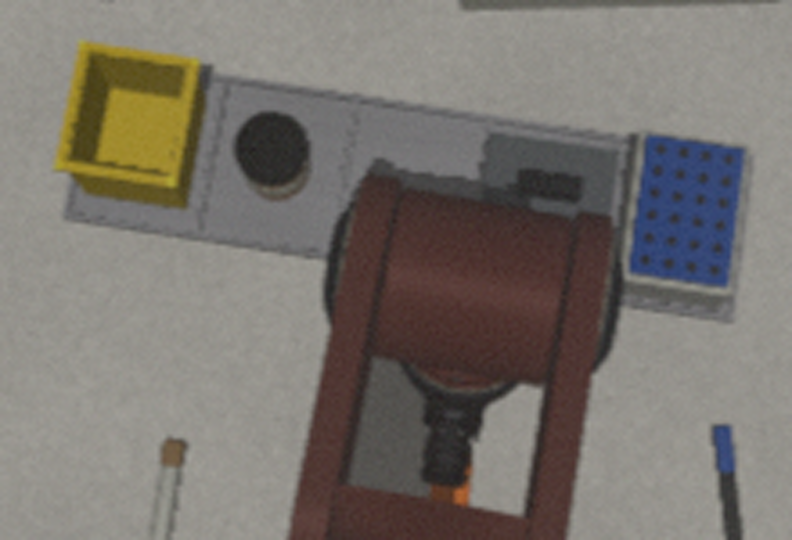

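The pot stands upright in its bay with the cap at (272,148), and the cover is still seated. Next I check the pot position and plan the bottle.

Run:
```python
from look import *
T=manip.grab_frame("top")
p=ray(T,272.5/3.6-.5+150,148.5/3.6-.5+120,.066); print("pot err",p-bay(.098), pose_ext([T,manip.grab_frame("scene")],"pot",(.65,.13))[0]-bay(.098))
plan([(.4315,-.2863,.22,-.136),(.4315,-.2863,.086,-.136)])
```

```text
pot err [-0.00167344 -0.00050426] [-0.00398801 -0.00340052]
t 22.0 at [ 4.851e-01 -3.000e-04  2.031e-01] psi -0.131 w 0.996 tilt [-0.001  0.   ]
shift [-0.999, -0.054, -0.058] turn 0.0007 rows 4
shift [-0.938, -0.046, -0.054] turn 0.0 rows 4
shift [0.0, 0.0, 0.893] turn 0.0 rows 4
```

>>> arm_command(moves=[[1,[-1,-0.054,-0.06],0],[1,[-1,-0.054,-0.06],0],[1,[-1,-0.054,-0.06],0],[1,[-1,-0.054,-0.06],0],[1,[-1,-0.054,-0.06],0],[1,[-1,-0.054,-0.06],0],[1,[-1,-0.054,-0.06],0]])

```text
time: 22.55
tool_pos: [0.4575, -0.1478, 0.2122]
tool_rot: [-0.001, 0.752, 0.659, 0.0]
contact_force: [0.1, 0.5, 0.4]
gripper_width: 0.999
grasp_force: 0.0
```

>>> arm_command(moves=[[1,[-0.938,-0.05,-0.054],0],[1,[-0.938,-0.05,-0.054],0],[1,[-0.938,-0.05,-0.054],0],[1,[-0.938,-0.05,-0.054],0],[1,[-0.938,-0.05,-0.054],0],[1,[-0.938,-0.05,-0.054],0],[1,[-0.938,-0.05,-0.054],0],[1,[-0.938,-0.05,-0.054],0],[1,[-0.938,-0.05,-0.054],0]])

```text
time: 23.3
tool_pos: [0.4316, -0.2856, 0.2204]
tool_rot: [-0.0, 0.752, 0.66, 0.0]
contact_force: [0.3, 0.0, 0.2]
gripper_width: 1.002
grasp_force: 0.0
```

Run:
```python
from look import *
look("scene",80,90,240,220,4.5,"pics/b2.png")
plan([(.4315,-.2863,.086,-.132)])
```

```text
t 23.4 at [ 0.4315 -0.2858  0.2205] psi -0.130 w 1.001 tilt [-0.  0.]
shift [-0.003, 0.0, 0.897] turn 0.0003 rows 4
```

View pics/b2.png

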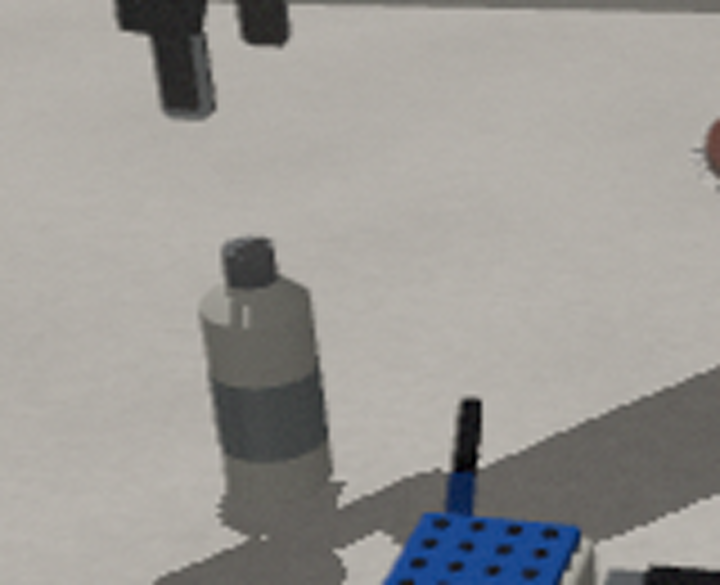

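The fingers (midpoint about 225,47) are in line with the bottle's axis (cap 248,262). Descend and grip.

>>> arm_command(moves=[[1,[0,0,0.2],0],[1,[0,0,0.4],0],[1,[0,0,0.55],0],[1,[0,0,0.7],0],[1,[0,0,0.8],0],[1,[0,0,0.87],0],[1,[0,0,0.89],0],[1,[0,0,0.89],0],[1,[0,0,0.89],0],[-1,[0,0,0.89],0],[-1,[0,0,0.89],0],[-1,[0,0,0.89],0],[-1,[0,0,0.89],0],[-1,[0,0,0.89],0],[-1,[0,0,0.89],0],[-1,[0,0,0.89],0],[-1,[0,0,0.89],0]])

```text
time: 24.77
tool_pos: [0.4318, -0.2879, 0.0885]
tool_rot: [0.001, 0.752, 0.659, 0.0]
contact_force: [-0.7, -0.6, 5.7]
gripper_width: 0.595
grasp_force: 62.9
```

Run:
```python
from look import *
plan([(.4315,-.2863,.22,-.132),(*bay(0),.22,-.132),(*bay(0),.09,-.132)])
```

```text
t 24.8 at [ 0.4318 -0.2879  0.0885] psi -0.132 w 0.595 tilt [ 0.002 -0.002]
shift [0.01, -0.003, -0.876] turn -0.0001 rows 4
shift [0.999, 0.483, -0.0] turn 0.0 rows 4
shift [0.999, 0.483, -0.0] turn 0.0 rows 4
shift [0.287, 0.139, 0.0] turn 0.0 rows 2
shift [0.0, 0.0, 0.867] turn 0.0 rows 4
```

>>> arm_command(moves=[[-1,[0,0,-0.1],0],[-1,[0,0,-0.25],0],[-1,[0,0,-0.4],0],[-1,[0,0,-0.6],0],[-1,[0,0,-0.75],0],[-1,[0,0,-0.87],0],[-1,[0.1,0.05,-0.87],0],[-1,[0.25,0.12,-0.87],0],[-1,[0.4,0.193,-0.87],0],[-1,[0.55,0.266,-0.87],0],[-1,[0.7,0.338,-0.87],0],[-1,[0.85,0.41,-0.87],0],[-1,[0.95,0.46,-0.87],0],[-1,[1,0.483,-0.87],0],[-1,[1,0.483,-0.87],0]])

```text
time: 26.02
tool_pos: [0.5228, -0.1466, 0.2166]
tool_rot: [-0.001, 0.752, 0.66, -0.0]
contact_force: [-1.0, -0.1, -1.9]
gripper_width: 0.595
grasp_force: 63.0
```

>>> arm_command(moves=[[-1,[0.15,0.07,0],0],[-1,[0.3,0.145,0],0],[-1,[0.45,0.217,0],0],[-1,[0.6,0.29,0],0],[-1,[0.75,0.362,0],0],[-1,[0.9,0.435,0],0],[-1,[1,0.483,0],0],[-1,[1,0.483,0],0],[-1,[1,0.483,0],0]])

```text
time: 26.77
tool_pos: [0.6141, -0.0093, 0.2171]
tool_rot: [-0.0, 0.752, 0.659, -0.001]
contact_force: [-0.0, 0.5, -1.6]
gripper_width: 0.594
grasp_force: 63.2
```

Run:
```python
from look import *
plan([(*bay(0),.2,-.132),(*bay(0),.0925,-.132)])
```

```text
t 26.8 at [ 0.6141 -0.0093  0.2171] psi -0.132 w 0.594 tilt [-0.001 -0.001]
shift [0.294, 0.142, 0.114] turn 0.0 rows 2
shift [-0.0, 0.0, 0.717] turn 0.0 rows 3
```

>>> arm_command(moves=[[-1,[0.15,0.07,0],0],[-1,[0.25,0.12,0],0],[-1,[0.294,0.142,0],0],[-1,[0.294,0.142,0],0],[-1,[0.294,0.142,0],0],[-1,[0.294,0.142,0.15],0],[-1,[0.294,0.142,0.3],0],[-1,[0.294,0.142,0.45],0],[-1,[0.294,0.142,0.6],0],[-1,[0.294,0.142,0.7],0],[-1,[0.294,0.142,0.77],0],[-1,[0.294,0.142,0.8],0],[-1,[0.294,0.142,0.81],0],[-1,[0.294,0.142,0.81],0],[-1,[0.294,0.142,0.81],0]])

```text
time: 28.02
tool_pos: [0.6423, 0.0319, 0.0977]
tool_rot: [0.001, 0.752, 0.659, 0.001]
contact_force: [-0.0, 0.7, -2.5]
gripper_width: 0.593
grasp_force: 63.3
```

Run:
```python
from look import *
plan([(*bay(0),.0925,-.132)])
```

```text
t 28.0 at [0.6423 0.0319 0.0977] psi -0.132 w 0.593 tilt [ 0.003 -0.   ]
shift [-0.003, -0.008, 0.035] turn -0.0001 rows 1
```

>>> arm_command(moves=[[-1,[0,-0.008,0.01],0],[-1,[0,-0.008,0.02],0],[-1,[0,-0.008,0.027],0],[-1,[0,-0.008,0.03],0],[-1,[0,-0.008,0.03],0],[-1,[0,-0.008,0.03],0],[-1,[0,-0.008,0.03],0]])

```text
time: 28.6
tool_pos: [0.6404, 0.0323, 0.0926]
tool_rot: [0.0, 0.752, 0.659, 0.0]
contact_force: [-3.6, 1.2, 5.4]
gripper_width: 0.59
grasp_force: 63.4
```

Contact with the tray floor. Release slowly and rise straight up.

>>> arm_command(moves=[[0.0,[0,0,0],0],[0.3,[0,0,0],0],[0.5,[0,0,0],0],[0.7,[0,0,0],0],[0.8,[0,0,0],0],[0.8,[0,0,0],0],[0.8,[0,0,-0.1],0],[0.8,[0,0,-0.3],0],[0.8,[0,0,-0.5],0],[0.8,[0,0,-0.8],0],[0.8,[0,0,-1],0],[0.8,[0,0,-1],0],[0.8,[0,0,-1],0],[0.8,[0,0,-1],0],[0.8,[0,0,-1],0]])

```text
time: 29.85
tool_pos: [0.6392, 0.0322, 0.2401]
tool_rot: [-0.001, 0.752, 0.659, -0.001]
contact_force: [0.5, -0.3, -0.4]
gripper_width: 0.898
grasp_force: 0.0
```

>>> arm_command(moves=[[1,[0,-0.3,-0.1],0],[1,[0,-0.6,-0.1],0],[1,[0,-1,-0.1],0],[1,[0,-1,-0.1],0],[1,[0,-1,-0.1],0],[1,[0,-1,-0.1],0],[1,[0,-1,-0.1],0]])

```text
time: 30.43
tool_pos: [0.4914, 0.0519, 0.2557]
tool_rot: [-0.0, 0.752, 0.659, -0.0]
contact_force: [-0.4, -0.6, 0.1]
gripper_width: 0.998
grasp_force: 0.0
```

Run:
```python
from look import *
S=look("scene",140,150,440,310,2.6,"pics/f1.png"); T=manip.grab_frame("top")
c,s=np.cos(TH),np.sin(TH)
for n,y in(("bottle",0),("pot",.098)):
    q,e=pose_ext([S,T],n,bay(y)); d=q-bay(y); print(n,"tray err",(c*d[0]+s*d[1]).round(4),(-s*d[0]+c*d[1]).round(4),e)
for n,m in(("bottle",0),("cover",-.098)): print(n,manip.search_frame(T,n)[:1])
```

```text
bottle tray err -0.0007 0.0014 [-0.  -2.4 -0.   1.2 -4.3 -4.1  2.2 23.3]
pot tray err 0.0011 -0.0038 [-4.2 -0.5  0.3  3.8 -3.1 -0.7  0.  13.5]
bottle [{'extent': [256.7, 156.5, 271.5, 158.7], 'confidence': 0.65}]
cover [{'extent': [284.2, 157.6, 320.8, 190.3], 'confidence': 0.75}]
```

View pics/f1.png

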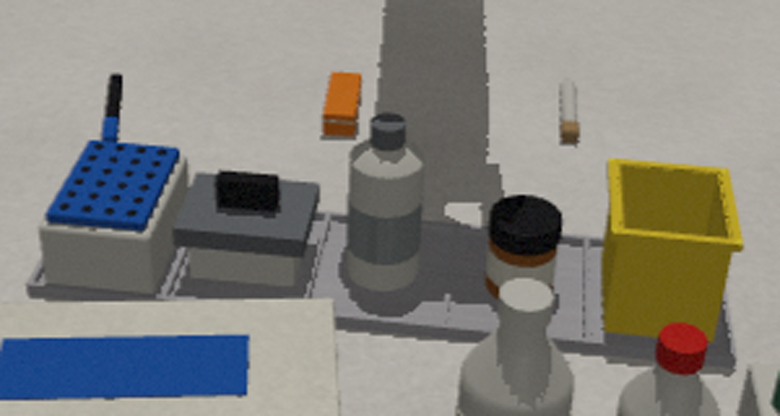

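Everything stands upright in its bay: covered rack at (248,230), bottle at (387,215), pot at (522,250). The measured bottle and pot errors are under 4 mm. Handing in.

```bash
python3 -c "
from plant import manip
print(manip.job_done())"
```

```text
the job is handed in; nothing more can be done
None
```

I handed the job in after about 31 s of robot time: the covered rack stands next to the tip box, the pot next to the bin and the bottle between them, all upright and within about 4 mm of their bay centres by camera (no verdict was returned).

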